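# Clamp a tambourine frame in the drilling jig

### The job

Clamp the loose wooden tambourine frame in the drilling jig: with the fingertips push the clamp's black ball handle forward along its slot until the plunger presses the frame home against the two stop posts, then push the handle sideways round the corner of the slot and all the way down to the end of the cross slot, so that the clamp is locked. Only push the handle, gently: do not squeeze it, do not touch or lift the frame, and leave everything else on the bench where it is. Finish with the hand clear.

Things in the scene. Friction and masses are not known exactly. Their poses are not given: they have to be found in the camera images.
- jig: the drilling jig: a plywood board 18 mm thick, screwed to the bench, from x = -85 to +400 mm and y = -120 to +120 mm in its frame. Origin on the bench surface under the middle of the clamp's long slot; x runs along the clamp's barrel, the way the plunger moves to clamp, towards the frame; z is up. A drill-bush bracket 88 mm high over the bench stands at x = 313 to 385 mm
- barrel: the clamp's fixed dark steel barrel, 42 mm across (48 mm at its end collars). Origin on its axis, 45 mm above the jig's origin, same axes; it lies level along x from -50 to +60 mm. An L-shaped slot 12 mm wide is cut in it: a long leg on top along x and, from its front end (frame side), a cross leg going round the barrel over and down to the -y side
- plunger (a joint): how far plunger and handle are pushed along the long leg (m): 0 = withdrawn, 0.062 = front end of the slot; the cross leg can be entered from 0.058 on. The handle's stem stands at jig x = -0.030 + this value. About 5.5 N of friction, stays where it is left; its sprung nose adds up to 4 N once the frame meets the posts
- turn (a joint): how far the handle is turned about the barrel's axis (rad): 0 = upright, growing as it goes over to the jig's -y side and down; in the long leg it has only about 0.1 rad of play; 1.30 = at the closed end of the cross leg (handle 75 degrees from upright). About 0.08 N m of friction; it stays where it is left
- clamp_handle: the clamp's handle: a steel stem 8 mm across that stands out of the slot, with a black ball, 26 mm across, on its end. Origin on the barrel's axis; its z axis points out along the stem; the ball's centre is 85 mm from the barrel's axis, so the upright handle ends 143 mm above the bench
- ball (a point): the centre of the handle's black ball
- nose: the plunger's round rubber nose, 23 mm across, sprung by 9 mm (2 N at rest, 0.3 N more per mm), which presses on the outside of the frame
- frame_mid (a point): the centre (half-way up) of the loose bent-wood tambourine frame that lies flat on the jig board between the clamp and the posts: a hoop 204 mm across, 45 mm high, wall 9 mm, about 180 g. Clamped, it lies at about jig x = 232 mm, y = 0; at the start it is still some 8 to 20 mm short of the posts
- stops: the two fixed steel stop posts of the jig, 16 mm across, 68 mm high over the bench, at jig x = 327 mm, y = -55 and +55 mm (its origin and axes are those of the jig)
- jingle_in: bystander: a cupped brass tambourine jingle, 54 mm across, 10 mm high, lying on the jig board inside the frame
- jingle_out: bystander: a brass jingle of the same kind, lying on the jig board beside the clamp
- pin_tin: bystander: an open aluminium cup, 52 mm across, 38 mm high, standing on the jig board beside the clamp
- glue: bystander: a small glue bottle with a pointed nozzle, 38 mm across, 114 mm high, standing on the bench
- pliers: bystander: pliers, 180 mm long, 14 mm high, lying on the bench
- mallet: bystander: a wooden mallet, head 60 mm across and 85 mm long, handle 200 mm, lying on the bench
- finished_frame: bystander: another bent-wood frame, 204 mm across, 45 mm high, lying flat on the bench
- frame: the same tambourine frame, with its origin at the centre of its underside, 22.5 mm below frame_mid
Things that resemble listed ones, but are neither listed nor needed, are in the scene too. What is shaped like the frame but pink or turquoise is not meant.

How it is judged (in metres and radians):
On the way, in this order (a step that is already met when the one before it is completed fails the run):
1. the plunger is pushed right forward, the handle still upright in the long leg of the slot (value of joint plunger above 0.0565 m and value of joint turn below 0.35 rad), for 0.05 s.
2. the handle is turned down to the end of the cross leg (value of joint plunger above 0.0565 m and value of joint turn above 1.2 rad), for 0.2 s.
At the end, for the whole second after the job is handed in: The handle rests within 0.1 rad (6 degrees) of the closed end of the cross leg, the plunger is held forward (0.0565 m or more), the nose presses the frame (over 0.5 N) against the stop posts (over 0.3 N), and the frame lies flat within 4 mm lengthwise and 6 mm sideways of its clamped place (all of step 2 and velocity of joint turn between -0.05 and 0.05 rad/s and x of frame_mid in the frame of jig between 0.228 and 0.236 m and y of frame_mid in the frame of jig between -0.006 and 0.006 m and contact force between nose and frame above 0.5 N and contact force between stops and frame above 0.3 N and angle between frame's own z axis and vertical below 0.05 rad); the robot touches nothing.
It fails at once if the frame is lifted or tipped (height (world z) of frame_mid above 0.053 m or angle between frame's own z axis and vertical above 0.15 rad).
It fails at once if the frame is pushed by the hand instead of the clamp (contact force between the fingers and frame above 1 N).
It fails at once if the handle is squeezed (over 25 N while it is on its way along either leg of the slot) or pushed with more than 60 N (contact force between the fingers and clamp_handle above 60 N or (contact force between the fingers and clamp_handle above 25 N and value of joint plunger between 0.022 and 0.052 m) or (contact force between the fingers and clamp_handle above 25 N and value of joint turn between 0.4 and 1.1 rad)).
It fails at once if another thing on the bench is moved by more than 3 cm or lifted (distance of any of jingle_in, jingle_out, pin_tin, glue, pliers, mallet, finished_frame from where it was at the start of the episode above 0.03 m).
It also fails if it takes over 45 s, if anything falls off the work surface, if the arm or the gripper's body presses on something with over 40 N, if the wrist force passes 120 N, or if a joint passes its speed limit or range.

### The arm

A 6-joint arm with a two-finger parallel gripper is mounted at the origin on the work surface. World frame = base frame: x ahead of the robot, y to its left, z up, the work surface at z = 0. Lengths are in m, angles in degrees, forces in N, time in s.
With the tool pointing down it reaches from about 0.275 to 1 m from the base axis. Payload 8.4 kg.
Tool frame: the origin (TCP) lies between the finger pads; the fingertips stand 8 mm ahead of it and the grasp point (between the pads) lies 11 mm behind it; z points along the fingers, y is the line along which they close (so a half turn about z gives the same grasp; the last joint's range is limited). The gripper opens to 85 mm and grips with 20 to 120 N. Pads are 22 mm wide; open, the fingers measure 114 mm over their backs; the gripper's body (76 mm by 85 mm) begins 54 mm behind the grasp point. The pads swing forward as they close: fully open they stand 13 mm farther back than shut.
Start: joints at [72.112, 20.225, 93.587, -0, 66.188, -0.138], TCP at [0.191, 0.595, 0.239] pointing down, gripper open.
Joint ranges: [-150.9, 150.9], [-52.94, 120.26], [3.33, 152.33], [-74.26, 254.26], [0, 154.13], [-172.89, 172.89]. Speed limits (degrees/s): [127.2, 127.2, 159.86, 180, 180, 180].

### API

Orientations are given as a 3x3 rotation matrix whose columns are the frame's x, y, z axes.
In Python, from rig import env gives the robot as it stands.
- The arm moves only by the tool send_rows, never from a script. Its argument "rows" is a list of rows, each a list of 4 numbers: the shift along the tool's x, y, z in units of 40 mm (1.0 is 40 mm), then the turn about the tool's z in units of 8 degrees (1.0 is 8 degrees). A call has 1 to 5 rows; each row is the pose to reach, as a shift and turn from the pose commanded when the call began, along the tool's axes at that moment; what a row does not reach only later rows make up. A row lasts 1/10 s, in which the tool goes at most 50 mm and 8.59 degrees, less where a joint would pass 70% of its speed; a pose out of reach is approached as far as the arm can. A call with a gripper value outside its range is refused whole. "jaw" is the gripper command: -1 is shut, 1 is fully open, values between are in proportion, set as the call begins (left out, the last holds). The fingers move at their own pace and stop on an object; "grip_force" is the grip in N (left out, the last holds). Time passes only in rows, so rows that repeat a pose let the fingers close. It gives the time, the measured TCP pose, the force, the opening and the grip force at its end, in the units of the state.
- env.sense(): the state, without advancing time (a new reading comes with each control period).
- env.capture(name): name is "scene" or "top"; returns the picture (480x640x3 uint8, blue, green, red); there is no depth.
- env.camera_info(name): a dict with "intrinsics" (3x3 intrinsics, pixels), "rvec" (rotation vector, rad) and "tvec" (3), from world to camera coordinates, as OpenCV has them. Camera axes: x right, y down, z forward; pixel columns grow to the right and rows downward; lengths in m; the calibration is good to about 2 mm. A picture is of the moment at which its call begins. camera_info takes no time and is no camera call.
- env.sign_off(): hands the job in; it is judged then, once.
The state is a dict: "time_s": time; "qpos": joint angles; "qvel": joint speeds; "tau": joint torques, N m; "tcp_pos": TCP position; "ee_rot": TCP orientation; "force": force on the tool from outside, world axes, zero at the start; "moment": the same for the moment, N m; "grip_width": finger opening in m; "grip_force": force on a finger pad.
Only numpy, scipy, OpenCV 4.12 (cv2) and the standard library are available. Lean on these libraries where they do the work, as an engineer would, in place of code of your own. Each camera call takes 0.05 s, during which the arm holds its last target. There are 200 camera calls.

## Working session

There is one attempt and no reset: what is moved stays moved. The work goes in short steps, Python scripts to look and compute and a tool call to move; the robot and the scene stay as the last step left them, time stands still between calls to the robot, and variables do not carry over. Pictures are saved under pics/ and viewed, at most 10 in all, crops included, and the job is handed in when it is done.

Besides the shell and the picture viewer there is one more tool, called after "Request:" in YAML: its name, and indented under it one key for each argument. send_rows: Moves the arm, as the interface text tells. Its arguments: {"type":"object","properties":{"rows":{"type":"array"},"jaw":{"type":"number"},"grip_force":{"type":"number"}},"required":["rows"]}

```bash
mkdir -p pics; ls; python3 - <<'E'
from rig import env
import cv2
for n in ("scene","top"):
    im=env.capture(n); cv2.imwrite(f"pics/{n}0.png",im); print(n,env.camera_info(n))
s=env.sense(); print(s)
E
```

```text
pics
scene {'intrinsics': array([[458.07865725,   0.        , 321.0159622 ],
       [  0.        , 458.07865725, 239.64932771],
       [  0.        ,   0.        ,   1.        ]]), 'rvec': array([ 0.67770435,  2.62873137, -1.15373377]), 'tvec': array([ 0.41015329, -0.0901098 ,  1.46323695])}
top {'intrinsics': array([[512.43962245,   0.        , 311.92762627],
       [  0.        , 512.43962245, 239.69170213],
       [  0.        ,   0.        ,   1.        ]]), 'rvec': array([ 2.17885237, -2.16279788,  0.12980501]), 'tvec': array([0.02121505, 0.48726463, 1.20876868])}
{'time_s': 0.1, 'qpos': array([ 7.21110569e+01,  2.02590468e+01,  9.36268614e+01,  9.64545346e-04,
        6.61882189e+01, -1.37489407e-01]), 'qvel': array([-0.02422283, -0.09689189, -0.10736873,  0.06430422,  0.15471901,
       -0.08846422]), 'tau': array([ 7.97051980e-04, -6.06361485e+01, -3.42817569e+01,  1.11679890e-05,
        4.13070884e-03, -2.87784580e-06]), 'tcp_pos': array([0.19041482, 0.59482487, 0.23861571]), 'ee_rot': array([[-9.52385985e-01,  3.04894678e-01, -4.12065175e-04],
       [ 3.04894956e-01,  9.52385196e-01, -1.22648116e-03],
       [ 1.84971943e-05, -1.29372006e-03, -9.99999163e-01]]), 'force': array([-0.24438822, -0.26373987, -0.40570272]), 'moment': array([ 0.02513974,  0.00873627, -0.03982848]), 'grip_force': 0.0, 'grip_width': 0.08577551834707106}
```

View pics/scene0.png

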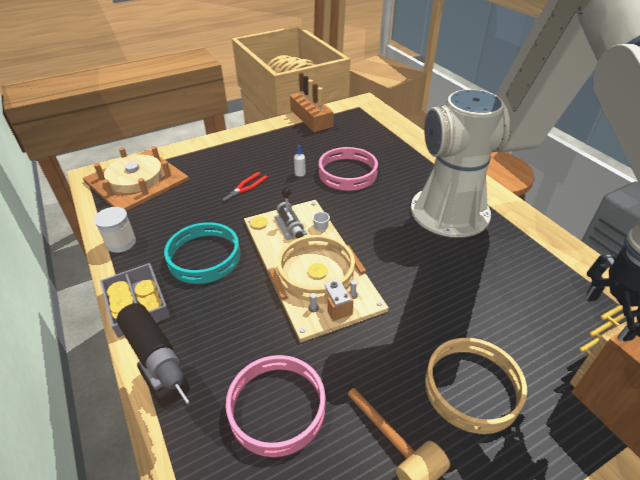

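View pics/top0.png

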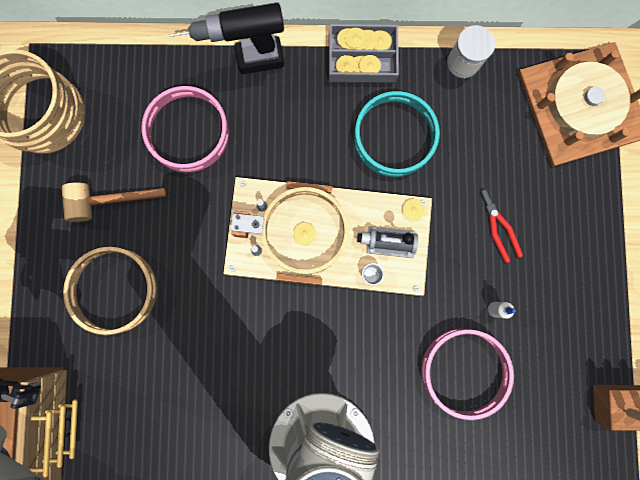

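The top view shows the jig with board corners at about (236,178), (433,198), (424,294) and (224,277). The plain-wood frame inside it, at about (304,230), is the one meant. The other plain frame at (110,290) lies on the bench and is the finished one; the pink and turquoise hoops are decoys. The clamp's black ball is at about (408,238). The glue, pliers and pink hoop are clear of the clamp. I'll confirm in a crop.

```bash
python3 - <<'E'
import cv2,numpy as np
t=cv2.imread("pics/top0.png");s=cv2.imread("pics/scene0.png")
a=cv2.resize(t[165:305,215:445],None,fx=3.4,fy=3.4,interpolation=cv2.INTER_CUBIC)
cv2.imwrite("pics/c1.png",a)
b=cv2.resize(s[175:345,235:395],None,fx=3.5,fy=3.5,interpolation=cv2.INTER_CUBIC)
cv2.imwrite("pics/c2.png",b)
E
```

```text
(no output)
```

View pics/c1.png

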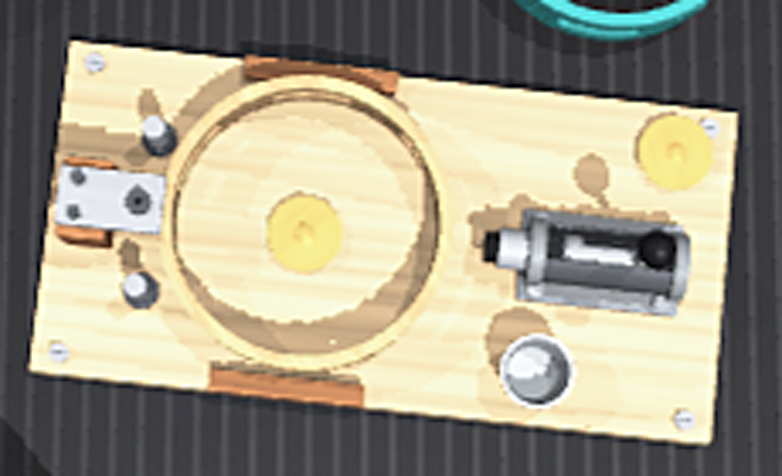

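View pics/c2.png

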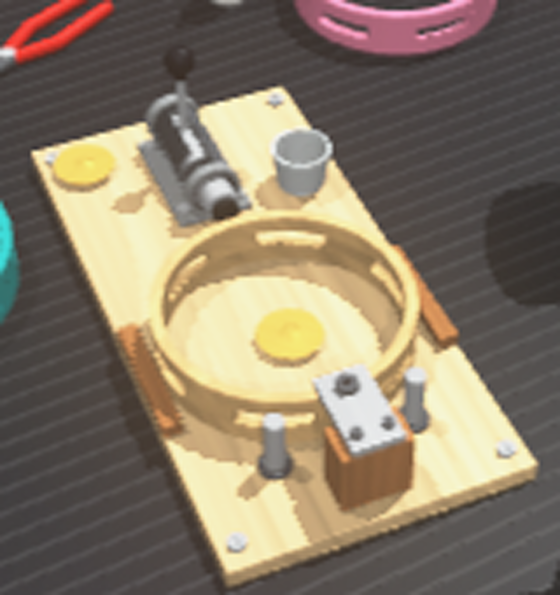

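The crops show the clamp with the ball at crop-1 (658,250) and crop-2 (180,62), and the handle upright and withdrawn. The cup is at crop-1 (537,370) on the robot side (+y) and the jingle at (676,150) on the -y side. The loose frame is the hoop on the board. Next I fit the jig pose.

```bash
cat > h.py <<'E'
import cv2,numpy as np
from rig import env
from scipy.optimize import least_squares
C={n:env.camera_info(n) for n in("scene","top")}
def proj(n,P): c=C[n]; return cv2.projectPoints(np.float64(P).reshape(-1,1,3),c['rvec'],c['tvec'],c['intrinsics'],None)[0].reshape(-1,2)
def J(p,X):
    x,y,a=p; c,s=np.cos(a),np.sin(a); X=np.atleast_2d(X)
    return np.c_[x+c*X[:,0]-s*X[:,1], y+s*X[:,0]+c*X[:,1], X[:,2]]
E
python3 - <<'E'
from h import *
X=np.array([[-85,-120,18],[400,-120,18],[400,120,18],[-85,120,18],[-30,0,130]])/1e3
t=np.array([[738,112],[70,40],[30,373],[712,443],[658,250]])/3.4+[215,165]
s=np.array([[35,152],[228,572],[537,465],[285,88],[180,62]])/3.5+[235,175]
f=lambda p:np.r_[proj("top",J(p,X))-t,proj("scene",J(p,X))-s].ravel()
r=least_squares(f,[.45,0,1.5],loss='soft_l1'); print(r.x,np.degrees(r.x[2])); print(r.fun.reshape(-1,2).round(1))
p=r.x
def tri(a,b):
    return least_squares(lambda q:np.r_[proj("top",q)[0]-a,proj("scene",q)[0]-b],[.5,-.1,.1]).x
b=tri(t[4],s[4]);print("ball",b, "model",J(p,X[4:]))
R=np.array([[np.cos(p[2]),-np.sin(p[2])],[np.sin(p[2]),np.cos(p[2])]])
print("ball in jig",(b[:2]-p[:2])@R)
print(J(p,[[-.03,0,.13],[.03,0,.13],[.032,-.085,.045]]))
T=env.sense();print(T['ee_rot'])
E
```

```text
[ 0.48192401 -0.17161966  1.4698924 ] 84.21863065016892
[[-0.5  0.3]
 [-0.4  0.1]
 [-1.  -0.5]
 [-1.   0.7]
 [ 6.2  0.6]
 [-1.1 -0.1]
 [-0.1  0.5]
 [ 0.4 -0.4]
 [-0.9 -0.8]
 [-2.3 -3.1]]
ball [ 0.47967054 -0.18771525  0.12814806] model [[ 0.47890203 -0.20146707  0.13      ]]
ball in jig [-0.01624072  0.00062066]
[[ 0.47890203 -0.20146707  0.13      ]
 [ 0.484946   -0.14177226  0.13      ]
 [ 0.56971511 -0.14834472  0.045     ]]
[[-9.52385985e-01  3.04894678e-01 -4.12065175e-04]
 [ 3.04894956e-01  9.52385196e-01 -1.22648116e-03]
 [ 1.84971943e-05 -1.29372006e-03 -9.99999163e-01]]
```

Request:
send_rows:
  rows:
    - [-0.6, -0.8, 0, -0.4]
    - [-1.2, -1.7, 0, -0.8]
    - [-1.9, -2.6, 0, -1.2]
    - [-2.5, -3.5, 0, -1.5]
    - [-3.2, -4.4, 0, -1.5]
  jaw: -1
  grip_force: 20

```text
time_s: 0.6
tcp_pos: [0.2587, 0.3868, 0.239]
ee_rot: [[-0.995, 0.098, -0.0], [0.098, 0.995, -0.0], [0.0, -0.0, -1.0]]
force: [1.0, 0.5, 0.5]
grip_width: 0.0122
grip_force: 0.0
```

```bash
cat >> h.py <<'E'
P=np.array([0.48192,-0.17162,1.46989])
def st(goal=None):
    s=env.sense(); R=s['ee_rot']; t=s['tcp_pos']; a=P[2]; ex=np.array([np.cos(a),np.sin(a),0]); ey=np.array([-np.sin(a),np.cos(a),0])
    d=t-[P[0],P[1],0]; F=s['force']
    print("t",round(s['time_s'],2),"tcp jig mm",(1e3*np.array([d@ex,d@ey,t[2]])).round(1),"F jig",np.round([F@ex,F@ey,F[2]],1),"yaw err(tool units)",round(-np.degrees(a-np.arctan2(R[1,1],R[0,1]))/8,2),"w",round(s['grip_width'],4))
    if goal is not None:
        g=J(P,np.array(goal)/1e3)[0]; print("rows shift",(R.T@(g-t)/.04).round(2))
E
python3 -c "
from h import *
st([-85,0,240])"
```

```text
t 0.6 tcp jig mm [533.1 278.4 239. ] F jig [ 0.6 -0.9  0.5] yaw err(tool units) 0.02 w 0.0122
rows shift [ -6.92 -15.47  -0.02]
```

Request:
send_rows:
  rows:
    - [-0.5, -1.0, 0, 0]
    - [-1.0, -2.1, 0, 0]
    - [-1.5, -3.2, 0, 0]
    - [-2.0, -4.3, 0, 0]
    - [-2.5, -5.4, 0, 0]

```text
time_s: 1.1
tcp_pos: [0.3366, 0.1619, 0.2393]
ee_rot: [[-0.995, 0.1, 0.0], [0.1, 0.995, 0.0], [-0.0, 0.0, -1.0]]
force: [1.8, -0.5, 0.2]
grip_width: -0.0002
grip_force: 0.0
```

Request:
send_rows:
  rows:
    - [-0.5, -1.1, 0, 0]
    - [-1.0, -2.2, 0, 0]
    - [-1.5, -3.3, 0, 0]
    - [-2.0, -4.4, 0, 0]
    - [-2.5, -5.5, 0, 0]

```text
time_s: 1.6
tcp_pos: [0.4141, -0.0674, 0.2393]
ee_rot: [[-0.995, 0.101, 0.0], [0.101, 0.995, 0.0], [-0.0, 0.0, -1.0]]
force: [0.0, 1.1, 0.7]
grip_width: 0.0002
grip_force: 0.0
```

Request:
send_rows:
  rows:
    - [-0.5, -1.1, 0, 0]
    - [-1.0, -2.2, 0, 0]
    - [-1.5, -3.3, 0, 0]
    - [-1.9, -4.4, 0, 0]
    - [-1.9, -4.6, 0, 0]

```text
time_s: 2.1
tcp_pos: [0.4724, -0.2603, 0.239]
ee_rot: [[-0.995, 0.103, 0.001], [0.103, 0.995, -0.002], [-0.001, -0.001, -1.0]]
force: [0.1, 1.4, 0.1]
grip_width: -0.0
grip_force: 0.0
```

```bash
python3 -c "
from h import *
st([-85,0,125])"
```

```text
t 2.1 tcp jig mm [-89.1   0.6 239. ] F jig [1.4 0.1 0.1] yaw err(tool units) -0.01 w -0.0
rows shift [-0.01  0.11  2.85]
```

Request:
send_rows:
  rows:
    - [0, 0.0, 0.8, 0]
    - [0, 0, 1.6, 0]
    - [0, 0, 2.4, 0]
    - [0, 0, 2.9, 0]
    - [0, 0, 2.9, 0]

```text
time_s: 2.6
tcp_pos: [0.4691, -0.2544, 0.1205]
ee_rot: [[-0.995, 0.1, -0.005], [0.1, 0.995, 0.003], [0.005, 0.002, -1.0]]
force: [0.1, 0.6, 0.5]
grip_width: -0.0003
grip_force: 0.0
```

Request:
send_rows:
  rows:
    - [0, 0.2, 0, 0]
    - [0, 0.4, 0, 0]
    - [0, 0.6, 0, 0]
    - [0, 0.8, 0, 0]
    - [0, 0.9, 0, 0]

```text
time_s: 3.1
tcp_pos: [0.4752, -0.2192, 0.1239]
ee_rot: [[-0.995, 0.099, 0.001], [0.099, 0.995, -0.0], [-0.001, -0.0, -1.0]]
force: [0.3, -0.2, -0.3]
grip_width: 0.0001
grip_force: 0.0
```

```bash
python3 -c "
from h import *
st([-44,0,122])
cv2.imwrite('pics/t1.png',cv2.resize(np.hstack([env.capture('top')[165:305,330:445],env.capture('scene')[145:285,235:350]]),None,fx=3.4,fy=3.4))"
```

```text
t 3.1 tcp jig mm [-48.    1.9 123.9] F jig [-0.1 -0.3 -0.3] yaw err(tool units) 0.01 w 0.0001
rows shift [-0.05  0.1   0.05]
```

View pics/t1.png

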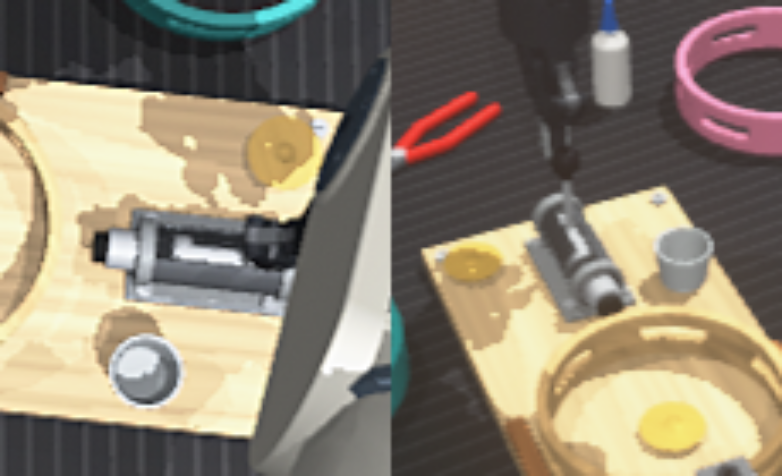

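The picture shows the closed fingertips directly behind the black ball (about (258,248) in the left half, (565,160) in the right). I start the gentle push.

Request:
send_rows:
  rows:
    - [-0.02, 0.08, 0, 0]
    - [-0.03, 0.16, 0, 0]
    - [-0.03, 0.24, 0, 0]
    - [-0.03, 0.32, 0, 0]
    - [-0.03, 0.4, 0, 0]

```text
time_s: 3.7
tcp_pos: [0.4778, -0.205, 0.1233]
ee_rot: [[-0.995, 0.1, 0.0], [0.1, 0.995, -0.001], [-0.0, -0.001, -1.0]]
force: [-0.6, -6.0, -0.1]
grip_width: 0.0003
grip_force: 2.9
```

Request:
send_rows:
  rows:
    - [0, 0.08, 0, 0]
    - [0, 0.16, 0, 0]
    - [0, 0.24, 0, 0]
    - [0, 0.32, 0, 0]
    - [0, 0.4, 0, 0]

```text
time_s: 4.2
tcp_pos: [0.4794, -0.1891, 0.1233]
ee_rot: [[-0.995, 0.1, 0.0], [0.1, 0.995, -0.001], [-0.0, -0.001, -1.0]]
force: [-0.3, -6.4, -0.6]
grip_width: -0.0002
grip_force: 2.9
```

```bash
python3 -c "
from h import *
st([4.5,0,122])
cv2.imwrite('pics/t2.png',cv2.resize(np.hstack([env.capture('top')[165:305,330:445],env.capture('scene')[145:285,235:350]]),None,fx=3.4,fy=3.4))"
```

```text
t 4.2 tcp jig mm [-17.6   0.7 123.3] F jig [-6.4 -0.4 -0.6] yaw err(tool units) 0.01 w -0.0002
rows shift [-0.02  0.55  0.03]
```

Request:
send_rows:
  rows:
    - [0, 0.08, 0, 0]
    - [0, 0.16, 0, 0]
    - [0, 0.24, 0, 0]
    - [0, 0.32, 0, 0]
    - [0, 0.4, 0, 0]

```text
time_s: 4.8
tcp_pos: [0.481, -0.1732, 0.1234]
ee_rot: [[-0.995, 0.1, 0.0], [0.1, 0.995, -0.002], [-0.0, -0.001, -1.0]]
force: [-0.1, -6.4, -0.0]
grip_width: 0.0003
grip_force: 3.4
```

Request:
send_rows:
  rows:
    - [0, 0.03, 0, 0]
    - [0, 0.06, 0, 0]
    - [0, 0.09, 0, 0]
    - [0, 0.12, 0, 0]
    - [0, 0.12, 0, 0]

```text
time_s: 5.3
tcp_pos: [0.4815, -0.1687, 0.1234]
ee_rot: [[-0.995, 0.1, 0.0], [0.1, 0.995, -0.002], [-0.001, -0.002, -1.0]]
force: [-0.9, -8.2, -0.5]
grip_width: -0.0001
grip_force: 4.0
```

```bash
python3 -c "
from h import *
st([4.5,0,122])"
```

```text
t 5.3 tcp jig mm [  2.9   0.7 123.4] F jig [-8.2  0.  -0.5] yaw err(tool units) 0.01 w -0.0001
rows shift [-0.02  0.04  0.03]
```

Frame contact shows in the force. I continue until the slot end stops it.

Request:
send_rows:
  rows:
    - [0, 0.03, 0, 0]
    - [0, 0.06, 0, 0]
    - [0, 0.09, 0, 0]
    - [0, 0.12, 0, 0]
    - [0, 0.12, 0, 0]

```text
time_s: 5.8
tcp_pos: [0.4819, -0.1648, 0.1234]
ee_rot: [[-0.995, 0.099, 0.0], [0.099, 0.995, -0.003], [-0.001, -0.003, -1.0]]
force: [-2.2, -13.6, -0.9]
grip_width: -0.0002
grip_force: 6.8
```

```bash
python3 -c "
from h import *
st([4.5,0,122])
cv2.imwrite('pics/t3.png',cv2.resize(np.hstack([env.capture('top')[165:305,330:445],env.capture('scene')[145:285,235:350]]),None,fx=3.4,fy=3.4))"
```

```text
t 5.8 tcp jig mm [  6.8   0.7 123.4] F jig [-13.8   0.8  -0.9] yaw err(tool units) 0.01 w -0.0002
rows shift [-0.02 -0.06  0.04]
```

View pics/t3.png

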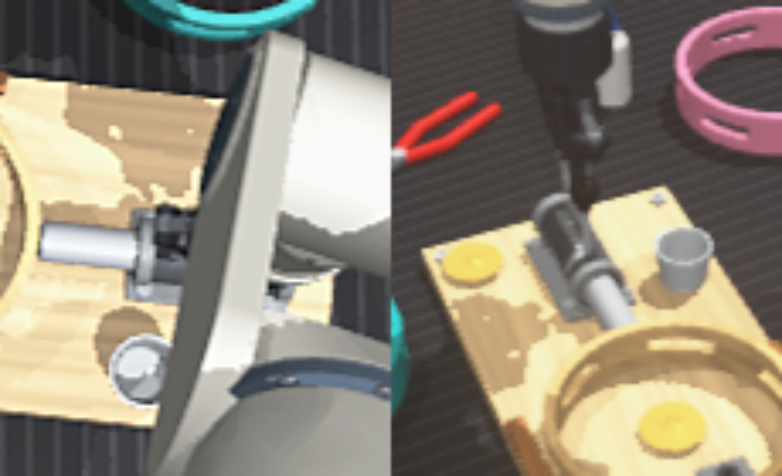

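The picture shows the plunger well out and its nose on the frame (left half (40,240)), with the fingertips behind the ball. One more small push will confirm the slot end.

Request:
send_rows:
  rows:
    - [0, 0.03, 0, 0]
    - [0, 0.06, 0, 0]
    - [0, 0.06, 0, 0]

```text
time_s: 6.2
tcp_pos: [0.4823, -0.164, 0.1236]
ee_rot: [[-0.995, 0.098, 0.001], [0.098, 0.995, -0.006], [-0.001, -0.006, -1.0]]
force: [-4.0, -24.4, -1.2]
grip_width: -0.0002
grip_force: 12.0
```

```bash
python3 -c "
from h import *
st([4.5,0,122])
for x in (27,32): print((proj('scene',J(P,[[x/1e3,0,.13]]))-[235,145])*3.4+[391,0],(proj('top',J(P,[[x/1e3,0,.13]]))-[330,165])*3.4)"
```

```text
t 6.2 tcp jig mm [  7.6   0.4 123.6] F jig [-24.7   1.5  -1.2] yaw err(tool units) 0.02 w -0.0002
rows shift [-0.01 -0.08  0.04]
[[581.04317209 189.00762045]] [[200.97303334 242.54227451]]
[[583.11484589 192.39917002]] [[193.3324659  241.71172777]]
```

The slot end is reached: force rose to 24 N with no motion, and the ball sits where the model puts plunger 0.062. I back off and go round to the +y side.

Request:
send_rows:
  rows:
    - [0, -0.2, 0, 0]
    - [0, -0.4, 0, 0]
    - [0.4, -0.5, 0, 0]
    - [0.8, -0.5, 0, 0]
    - [1.2, -0.5, 0, 0]

```text
time_s: 6.7
tcp_pos: [0.4304, -0.1752, 0.123]
ee_rot: [[-0.995, 0.101, -0.001], [0.101, 0.995, 0.001], [0.001, 0.001, -1.0]]
force: [0.1, -0.7, -0.3]
grip_width: 0.0001
grip_force: 0.0
```

Request:
send_rows:
  rows:
    - [0, 0.3, 0.1, 0]
    - [0, 0.6, 0.2, 0]
    - [0, 0.9, 0.27, 0]
    - [0, 1.15, 0.27, 0]
    - [0, 1.15, 0.27, 0]

```text
time_s: 7.2
tcp_pos: [0.4373, -0.1283, 0.1123]
ee_rot: [[-0.995, 0.098, -0.0], [0.098, 0.995, 0.0], [0.0, 0.0, -1.0]]
force: [-0.2, -0.7, 0.6]
grip_width: -0.0002
grip_force: 0.0
```

```bash
python3 -c "
from h import *
st([31.5,30,113])
for n in ('scene','top'): cv2.imwrite('pics/t4%s.png'%n,env.capture(n))
cv2.imwrite('pics/t4.png',cv2.resize(np.hstack([cv2.imread('pics/t4top.png')[165:305,330:445],cv2.imread('pics/t4scene.png')[145:285,235:350]]),None,fx=3.4,fy=3.4))"
```

```text
t 7.2 tcp jig mm [ 38.6  48.8 112.3] F jig [-0.7  0.1  0.6] yaw err(tool units) 0.02 w -0.0002
rows shift [-0.47 -0.18 -0.02]
```

View pics/t4.png

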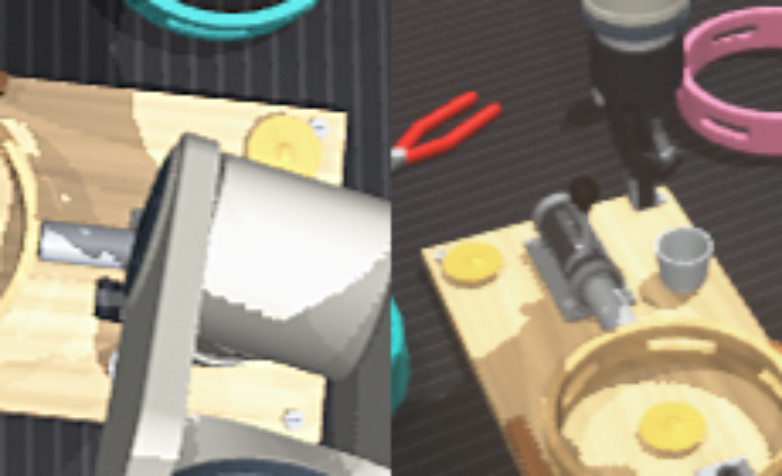

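The ball is at right-half (583,192), matching plunger ≈ 0.062 with the handle upright; the fingertips are beside it on the +y side at (648,195). Pushing sideways now.

Request:
send_rows:
  rows:
    - [-0.2, -0.12, 0, 0]
    - [-0.4, -0.12, 0, 0]
    - [-0.5, -0.12, 0, 0]
    - [-0.6, -0.12, 0, 0]
    - [-0.7, -0.12, 0, 0]

```text
time_s: 7.8
tcp_pos: [0.4644, -0.1376, 0.1124]
ee_rot: [[-0.995, 0.1, -0.001], [0.1, 0.995, 0.0], [0.001, 0.0, -1.0]]
force: [-1.3, 1.0, 1.4]
grip_width: -0.0001
grip_force: 0.6
```

Request:
send_rows:
  rows:
    - [-0.1, 0, 0, 0]
    - [-0.2, 0, 0, 0]
    - [-0.3, 0, 0, 0]
    - [-0.4, 0, 0, 0]
    - [-0.5, 0, 0, 0]

```text
time_s: 8.3
tcp_pos: [0.4843, -0.1394, 0.1123]
ee_rot: [[-0.995, 0.1, -0.0], [0.1, 0.995, 0.0], [0.0, 0.0, -1.0]]
force: [-1.5, 0.2, -0.8]
grip_width: 0.0002
grip_force: 0.5
```

```bash
python3 -c "
from h import *
st([32,-38,113])"
```

```text
t 8.3 tcp jig mm [ 32.3   0.8 112.3] F jig [ 0.1  1.5 -0.8] yaw err(tool units) 0.0 w 0.0002
rows shift [-0.97 -0.01 -0.02]
```

Request:
send_rows:
  rows:
    - [-0.1, 0, 0, 0]
    - [-0.2, 0, 0, 0]
    - [-0.3, 0, 0, 0]
    - [-0.4, 0, 0, 0]
    - [-0.5, 0, 0, 0]

```text
time_s: 8.8
tcp_pos: [0.5044, -0.1415, 0.1124]
ee_rot: [[-0.995, 0.1, -0.0], [0.1, 0.995, 0.0], [0.0, 0.0, -1.0]]
force: [-1.2, 0.3, -1.2]
grip_width: -0.0002
grip_force: 0.7
```

Request:
send_rows:
  rows:
    - [-0.1, 0, 0, 0]
    - [-0.2, 0, 0, 0]
    - [-0.3, 0, 0, 0]
    - [-0.4, 0, 0, 0]
    - [-0.45, 0, 0, 0]

```text
time_s: 9.3
tcp_pos: [0.5225, -0.1433, 0.1125]
ee_rot: [[-0.995, 0.1, 0.0], [0.1, 0.995, -0.0], [-0.0, -0.0, -1.0]]
force: [-2.0, 0.4, -0.4]
grip_width: -0.0002
grip_force: 0.6
```

```bash
python3 -c "
from h import *
st([32,-78,150])
for n in ('scene','top'): cv2.imwrite('pics/t5%s.png'%n,env.capture(n))
cv2.imwrite('pics/t5.png',cv2.resize(np.hstack([cv2.imread('pics/t5top.png')[165:305,330:445],cv2.imread('pics/t5scene.png')[145:285,235:350]]),None,fx=3.4,fy=3.4))
for a in (35,45,55,75):
  q=J(P,[[.032,-.085*np.sin(np.radians(a)),.045+.085*np.cos(np.radians(a))]]);print(a,(proj('scene',q)-[235,145])*3.4+[391,0])"
```

```text
t 9.3 tcp jig mm [ 32.3 -37.5 112.5] F jig [ 0.2  2.  -0.4] yaw err(tool units) 0.0 w -0.0002
rows shift [-1.01 -0.01 -0.94]
35 [[528.93979758 221.51021565]]
45 [[516.86615184 233.84529036]]
55 [[507.12390987 247.23581835]]
75 [[495.74700422 275.30303548]]
```

View pics/t5.png

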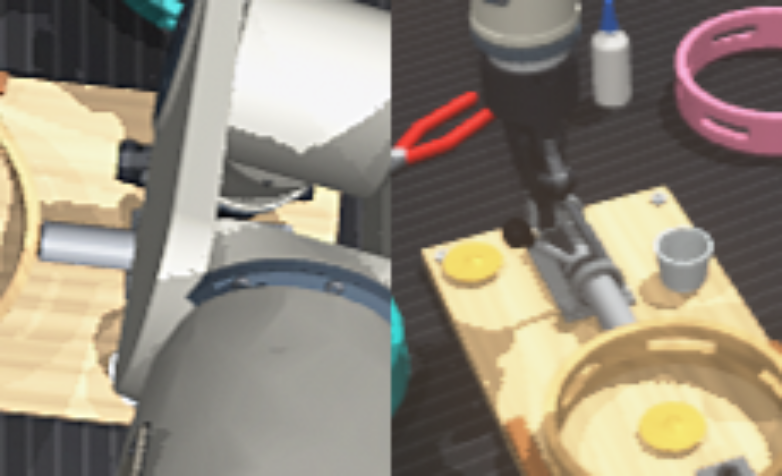

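The ball is at right-half (517,235), which is 45° turned, with the plunger still forward. I lift off, move above the ball, and then push down.

Request:
send_rows:
  rows:
    - [0.2, 0, 0, 0]
    - [0.2, 0, -0.5, 0]
    - [0.2, 0, -0.9, 0]
    - [-0.3, 0, -0.9, 0]
    - [-0.75, 0, -0.9, 0]

```text
time_s: 9.9
tcp_pos: [0.5523, -0.1464, 0.1496]
ee_rot: [[-0.995, 0.1, 0.002], [0.1, 0.995, -0.001], [-0.002, -0.0, -1.0]]
force: [0.7, 0.2, -1.3]
grip_width: 0.0002
grip_force: 0.0
```

Request:
send_rows:
  rows:
    - [0, 0, 0.1, 0]
    - [0, 0, 0.3, 0]
    - [0, 0, 0.4, 0]
    - [-0.03, 0, 0.5, 0]
    - [-0.06, 0, 0.6, 0]

```text
time_s: 10.4
tcp_pos: [0.5542, -0.1465, 0.1242]
ee_rot: [[-0.995, 0.1, 0.0], [0.1, 0.995, -0.0], [-0.0, 0.0, -1.0]]
force: [2.8, 0.1, 4.7]
grip_width: 0.0001
grip_force: 2.4
```

```bash
python3 -c "
from h import *
st([32,-80,88])"
```

```text
t 10.4 tcp jig mm [ 32.3 -69.3 124.2] F jig [ 0.4 -2.8  4.7] yaw err(tool units) 0.0 w 0.0001
rows shift [-0.27 -0.01  0.9 ]
```

The tip is bearing on the ball's outer side, so I shift back toward the barrel by 10 mm before pushing down.

Request:
send_rows:
  rows:
    - [0, 0, -0.2, 0]
    - [0.25, 0, -0.2, 0]
    - [0.25, 0, -0.1, 0]
    - [0.25, 0, 0, 0]
    - [0.23, 0, 0.1, 0]

```text
time_s: 10.9
tcp_pos: [0.546, -0.1457, 0.1207]
ee_rot: [[-0.995, 0.1, 0.002], [0.1, 0.995, -0.0], [-0.002, -0.0, -1.0]]
force: [3.5, -0.5, 4.3]
grip_width: 0.0001
grip_force: 1.9
```

Request:
send_rows:
  rows:
    - [-0.02, 0, 0.1, 0]
    - [-0.05, 0, 0.2, 0]
    - [-0.08, 0, 0.3, 0]
    - [-0.11, 0, 0.4, 0]
    - [-0.13, 0, 0.5, 0]

```text
time_s: 11.4
tcp_pos: [0.55, -0.146, 0.0998]
ee_rot: [[-0.995, 0.1, -0.001], [0.1, 0.995, 0.0], [0.001, 0.0, -1.0]]
force: [0.5, 0.1, 0.1]
grip_width: 0.0001
grip_force: 0.4
```

```bash
python3 -c "
from h import *
st([32,-75,88])"
```

```text
t 11.4 tcp jig mm [ 32.3 -65.2  99.8] F jig [ 0.2 -0.5  0.1] yaw err(tool units) 0.0 w 0.0001
rows shift [-0.25 -0.01  0.3 ]
```

Request:
send_rows:
  rows:
    - [-0.05, 0, 0.05, 0]
    - [-0.1, 0, 0.1, 0]
    - [-0.15, 0, 0.15, 0]
    - [-0.2, 0, 0.2, 0]
    - [-0.2, 0, 0.25, 0]

```text
time_s: 11.9
tcp_pos: [0.5588, -0.147, 0.0905]
ee_rot: [[-0.995, 0.1, 0.001], [0.1, 0.995, -0.0], [-0.001, -0.0, -1.0]]
force: [1.1, 0.5, 2.1]
grip_width: -0.0002
grip_force: 0.4
```

```bash
python3 -c "
from h import *
st([32,-75,88])
for n in ('scene','top'): cv2.imwrite('pics/t6%s.png'%n,env.capture(n))
cv2.imwrite('pics/t6.png',cv2.resize(np.hstack([cv2.imread('pics/t6top.png')[165:305,330:445],cv2.imread('pics/t6scene.png')[145:285,235:350]]),None,fx=3.4,fy=3.4))"
```

```text
t 11.9 tcp jig mm [ 32.2 -74.   90.5] F jig [ 0.6 -1.1  2.1] yaw err(tool units) 0.0 w -0.0002
rows shift [-0.02 -0.01  0.06]
```

View pics/t6.png

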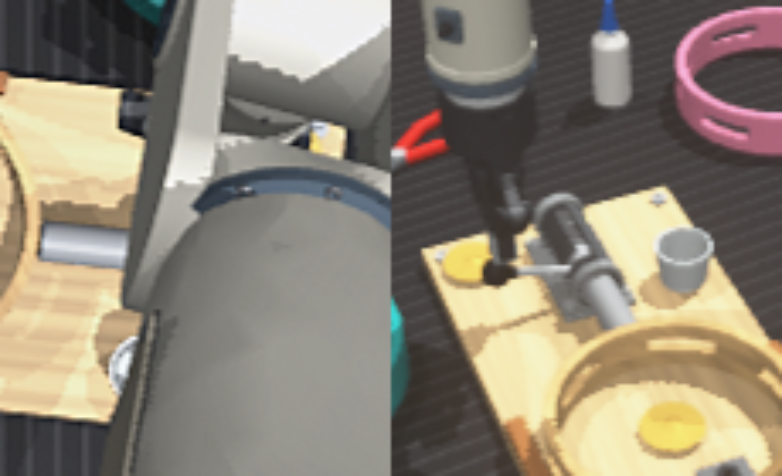

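The ball is at right-half (497,272), a degree or two short of the 75° end at (496,275). I press down until it stops.

Request:
send_rows:
  rows:
    - [-0.03, 0, 0.04, 0]
    - [-0.05, 0, 0.08, 0]
    - [-0.05, 0, 0.12, 0]
    - [-0.05, 0, 0.12, 0]

```text
time_s: 12.4
tcp_pos: [0.5601, -0.1471, 0.0869]
ee_rot: [[-0.995, 0.1, -0.0], [0.1, 0.995, -0.0], [0.0, -0.0, -1.0]]
force: [-7.2, 1.0, 17.5]
grip_width: 0.0
grip_force: 8.6
```

```bash
python3 -c "
from h import *
st([32,-75,88])"
```

```text
t 12.4 tcp jig mm [ 32.2 -75.3  86.9] F jig [ 0.3  7.3 17.5] yaw err(tool units) 0.0 w 0.0
rows shift [ 0.01 -0.01 -0.03]
```

The force has risen to 17.5 N at the slot's closed end, and the height matches. I retract straight up and check.

Request:
send_rows:
  rows:
    - [0, 0, -0.4, 0]
    - [0, 0, -1.2, 0]
    - [0, 0, -2.2, 0]
    - [0, 0, -3.2, 0]
    - [0, 0, -4, 0]

```text
time_s: 12.9
tcp_pos: [0.5606, -0.1472, 0.248]
ee_rot: [[-0.995, 0.1, 0.002], [0.1, 0.995, -0.0], [-0.002, -0.0, -1.0]]
force: [0.8, -0.2, -0.1]
grip_width: -0.0001
grip_force: 0.0
```

Request:
send_rows:
  rows:
    - [0, -1, 0, 0]
    - [0, -2, 0, 0]
    - [0, -3, 0, 0]
    - [0, -4, 0, 0]
    - [0, -4, 0, 0]

```text
time_s: 13.4
tcp_pos: [0.5436, -0.3105, 0.2455]
ee_rot: [[-0.995, 0.103, 0.0], [0.103, 0.995, -0.002], [-0.0, -0.002, -1.0]]
force: [0.7, 1.3, 0.5]
grip_width: -0.0003
grip_force: 0.0
```

```bash
python3 -c "
from h import *
st()
cv2.imwrite('pics/t7.png',cv2.resize(np.hstack([env.capture('top')[165:305,215:400],env.capture('scene')[185:325,235:370]]),None,fx=2.45,fy=2.45,interpolation=cv2.INTER_CUBIC))
for a in (69,75):
  q=J(P,[[.032,-.085*np.sin(np.radians(a)),.045+.085*np.cos(np.radians(a))]]);print(a,(proj('scene',q)-[235,185])*2.45+[185*2.45,0],(proj('top',q)-[215,165])*2.45)
c=np.linspace(0,2*np.pi,200);q=(proj('top',J(P,np.c_[.232+.102*np.cos(c),.102*np.sin(c),0*c+.063]))-[215,165])*2.45
print('frame bbox clamped',q.min(0),q.max(0))"
```

```text
t 13.4 tcp jig mm [-132.   -75.3  245.5] F jig [ 1.4 -0.6  0.5] yaw err(tool units) -0.02 w -0.0003
69 [[530.32544385  94.29843215]] [[419.71371386  98.53317435]]
75 [[528.72945892 100.3801285 ]] [[418.60345793  97.26648059]]
frame bbox clamped [95.24487641 54.74549753] [308.69787729 266.4718677 ]
```

View pics/t7.png

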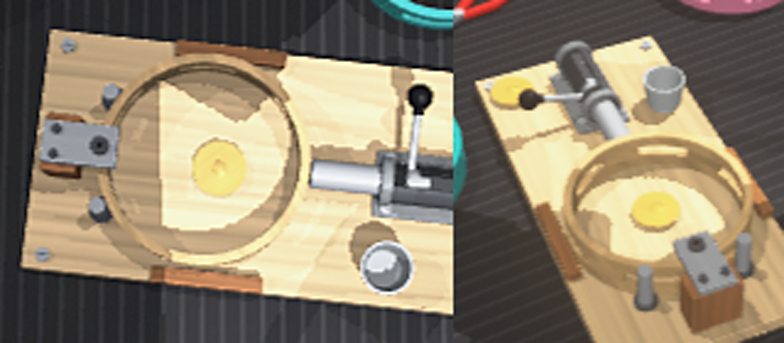

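The ball is at (419,97) in the top half and (528,100) in the scene half, exactly where 75° puts it. The frame spans about 97–308 × 54–266, which matches its clamped place against the posts. Jingles and cup have not moved, and the hand is clear.

```bash
python3 -c "
from rig import env
print(env.sign_off())"
```

```text
the job is handed in; nothing more can be done
None
```

The clamp is locked: in the last pictures the handle is at the 75° end of the cross slot, the frame sits at its clamped place against both stop posts, and the hand is clear; I handed the job in at about 13.5 s, and no verdict came back.

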